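# Clamp a model's display base in the glue press

## Task

Set the dark walnut display base, wide rim down, in the round pocket of the glue press. Then take the press bar by its red grip, thread its hole over the tall steel guide rod and lower it gently, keeping it level so that it does not bind, until it lies flat on the walnut base with its weight above the base; let go and leave the other things where they stand.

Things in the scene. Friction and masses are not known exactly. Their poses are not given: they have to be found in the camera images.
- press: Glue press, fixed to the table: a brown wooden bed 230 mm long (its x axis), 120 mm wide (y), 30 mm thick. Origin at the centre of its underside, z up. A round pocket lies 45 mm from the centre towards +x, a vertical steel guide rod stands 45 mm from the centre towards -x, so rod and pocket are 90 mm apart. It may stand at different places and yaws
- pocket (a point): Centre of the floor of the press's round pocket: 70 mm in diameter, 12 mm deep, floor 18 mm above the table. Axes as the press
- rod_foot (a point): On the axis of the guide rod, level with the bed's top (30 mm above the table). The rod is 16 mm in diameter and rises 150 mm above this point; its last 14 mm taper to 6 mm at the tip. A flat brass collar 4 mm high at the foot is look only. Axes as the press
- rod_tip (a point): Top of the guide rod, on its axis, 180 mm above the table
- plinth: The dark walnut display base, loose, about 0.09 kg, turned and stepped: a wide rim 64 mm in diameter and 14 mm high below (lower edge chamfered 3 mm), a step 46 mm in diameter above it up to 36 mm. It lies rim down at the start. Origin at the centre of its underside (the rim's face), z up out of the narrow end
- white_plinth: A second base of the same shape and size, painted white, already finished: leave it alone. Origin at the centre of its underside
- press_bar: The loose press bar, about 0.7 kg, flat underneath, lying on the table, z up: a plywood board 60 mm wide (y), 12 mm thick, x = -69 to +46 mm; on it a dark steel weight 68 mm in diameter, 28 mm high over all, centred at x = +6 mm; at the -x end a white plastic guide block with a vertical hole; a red grip on top. Origin on the underside, below the grip; centre of mass within 8 mm of it in x
- bar_grip (a point): Centre of the top of the press bar's red upright grip, 98 mm straight above the bar's origin. The grip is a flat block 50 mm long (x), 18 mm thick (y), rising from the weight at 28 mm to 98 mm. Axes as the press bar
- bar_hole (a point): Centre of the lower mouth of the press bar's hole, 90 mm from the bar's origin towards its -x. The hole is 19.5 mm in diameter and runs 30 mm through the guide block, which is 44 x 44 mm and 30 mm high. Axes as the press bar
- paint_jar: Bystander: blue paint jar with black cap, 44 mm in diameter, 65 mm tall, loose. Origin at the centre of its underside
- glue_bottle: Bystander: white glue bottle with red cap, 42 mm in diameter, 95 mm tall, loose. Origin at the centre of its underside
Not all that is in view belongs to the job. Leave any pink look-alike of the press_bar alone. There is more than one size of the plinth; the job needs the smaller.

How it is judged:
By the outcome, as a careful person would: the job done as asked, in the order asked, and still so for the second after the job is handed in, with the robot touching nothing.
It also fails if it takes over 58 s, if anything falls off the work surface, if the arm or the gripper's body presses on something with over 40 N, if the wrist force passes 120 N, or if a joint passes its speed limit or range.

## Robot

A 6-joint arm with a two-finger parallel gripper is mounted at the origin on the work surface. World frame = base frame: x ahead of the robot, y to its left, z up, the work surface at z = 0. Lengths are in m, angles in rad, forces in N, time in s.
With the tool pointing down it reaches from about 0.3 to 0.875 m from the base axis. Payload 6.4 kg.
Tool frame: the origin (TCP) lies midway between the tips of the shut fingers; the grasp point (between the pads) lies 19 mm behind it (ctrl.pinch_z is the distance from the TCP to the grasp point, in m); z points along the fingers, y is the line along which they close (so a half turn about z gives the same grasp; the last joint's range is limited). The gripper opens to 85 mm and grips with 20 to 120 N. Pads are 22 mm wide; open, the fingers measure 114 mm over their backs; the gripper's body (76 mm by 85 mm) begins 54 mm behind the grasp point. The pads swing forward as they close: fully open they stand 13 mm farther back than shut.
Start: joints at [-1.344, 0.181, 1.607, -0, 1.354, -0.206], TCP at [0.241, -0.522, 0.231] pointing down, gripper open.
Joint ranges: [-2.99, 2.99], [-0.89, 2.07], [0.3, 2.58], [-1.14, 4.28], [0, 2.63], [-3.12, 3.12]. Speed limits (rad/s): [2.57, 2.57, 3.01, 3.14, 3.14, 3.14].

## Interface

Orientations are given as a unit quaternion [w, x, y, z].
In Python, from bench import ctrl gives the robot as it stands.
- The arm moves only by the tool apply_moves, never from a script. Its argument "moves" is a list of rows, each an object with "jaw": the opening, from 0 (shut) to 1 (fully open); "offset": the shift along the tool's x, y, z in mm, a list of three; "rot": the turn, a rotation vector about the tool's x, y, z in degrees, a list of three. In form: [{"jaw": jaw, "offset": [dx, dy, dz], "rot": [ax, ay, az]}, ...]. A call has exactly 5 rows; each row shifts and turns the commanded pose from where the row before left it, along the tool's axes as they then stand; what a row does not reach is not made up. A row lasts 1/8 s, in which the tool goes at most 62.5 mm and 10.7 degrees, less where a joint would pass 70% of its speed; a pose out of reach is approached as far as the arm can. A call is refused whole if a number of a shift passes 62.5 or a number of a turn 10.7, either way. A call with a gripper value outside its range is refused whole. The fingers move at their own pace and stop on an object; the grip force is fixed at half the most. Time passes only in rows, so rows that do not move let the fingers close, or fill a call up. It gives the time, the measured TCP pose, the force, the opening and the grip force at its end, in the units of the state.
- ctrl.get_obs(): the state, without advancing time (a new reading comes with each control period).
- ctrl.camera(name): name is "scene" or "top"; returns (picture, depth): 400x640x3 uint8, red, green, blue; 400x640 float32, m along the optical axis (not along the pixel's ray), 0 where there is no reading.
- ctrl.camera_params(name): a dict with "K" (3x3 intrinsics, pixels), "cam_to_world" (4x4, takes a point from camera to world coordinates). Camera axes: x right, y down, z forward; pixel columns grow to the right and rows downward; lengths in m; the calibration is good to about 2 mm. A picture is of the moment at which its call begins. camera_params takes no time and is no camera call.
- ctrl.hand_in(): hands the job in; it is judged then, once.
Trained networks look in the newest picture that a camera, given by its name, has taken for a name from the list of things; names that differ only in an ending like _2 or _b are one class to them, and where a whole thing is asked for, a point or a joint stands for the part that bears it (a point fixed in the world has none). Each returns a list of dicts, best first, with "score" (0 to 1); they miss things now and then, are a little off and sometimes report something else, mostly with a low value. They report only what shows in the picture. A call takes as long as a camera call. They do not tell look-alikes from the thing itself.
- ctrl.outline_of(camera, target): "region" (400x640 bool, what is visible of it) and "position" ([column, row] in pixels, amid what is visible of it).
The state is a dict: "time_s": time; "q": joint angles; "dq": joint speeds; "joint_efforts": joint torques, N m; "eef_pos": TCP position; "eef_rot": TCP orientation; "wrist_force": force on the tool from outside, world axes, zero at the start; "torque": the same for the moment, N m; "opening": opening from 0.0 (shut) to 1.0 (fully open); "grasp_force": force on a finger pad.
Only numpy, scipy, OpenCV 4.12 (cv2) and the standard library are available. Lean on these libraries where they do the work, as an engineer would, in place of code of your own. Each camera call takes 0.05 s, during which the arm holds its last target. There are 200 camera calls.

## Working session

There is one attempt and no reset: what is moved stays moved. The work goes in short steps, Python scripts to look and compute and a tool call to move; the robot and the scene stay as the last step left them, time stands still between calls to the robot, and variables do not carry over. Pictures are saved under pics/ and viewed, at most 10 in all, crops included, and the job is handed in when it is done.

Besides the shell and the picture viewer there is one more tool, called after "Call:" as name(argument=value, ...) on one line, values as JSON. apply_moves: Moves the arm, as the interface text tells. Its arguments: {"type":"object","properties":{"moves":{"type":"array"}},"required":["moves"]}

```bash
mkdir -p pics; ls; cat > h.py <<'E'
from bench import ctrl
import numpy as np, cv2
def cloud(name):
    im,d=ctrl.camera(name); P=ctrl.camera_params(name); K=P["K"];T=np.array(P["cam_to_world"])
    v,u=np.mgrid[:d.shape[0],:d.shape[1]]
    p=np.stack([(u-K[0][2])/K[0][0]*d,(v-K[1][2])/K[1][1]*d,d],-1)@T[:3,:3].T+T[:3,3]
    p[d<=0]=np.nan
    return im,d,p
E
python3 - <<'E'
from h import *
for n in ("scene","top"):
    im,d,p=cloud(n); cv2.imwrite(f"pics/{n}0.png",im[...,::-1])
    print(n,np.array(ctrl.camera_params(n)["cam_to_world"]).round(3).tolist(),ctrl.camera_params(n)["K"][0][0])
    for t in ("press","plinth","white_plinth","press_bar","bar_grip","bar_hole","rod_tip","paint_jar","glue_bottle","pocket"):
        try:
            for r in ctrl.outline_of(n,t)[:3]:
                m=r["region"]; c=p[m]; 
                print(t,round(r["score"],2),np.round(r["position"]),m.sum(),np.nanmedian(c,0).round(3),np.nanpercentile(c[:,2],98).round(3))
        except Exception as e: print(t,e)
o=ctrl.get_obs();print(o["time_s"],o["eef_pos"],o["eef_rot"],o["opening"])
E
```

```text
pics
scene [[0.355, 0.756, -0.55, 1.202], [0.935, -0.282, 0.215, -0.269], [0.008, -0.591, -0.807, 1.16], [0.0, 0.0, 0.0, 1.0]] 460.96068253832976
press 0.85 [348. 247.] 3228 [0.642 0.06  0.031] 0.138
plinth 0.89 [370. 158.] 484 [0.345 0.243 0.038] 0.053
plinth 0.83 [408. 174.] 337 [0.448 0.323 0.023] 0.041
press_bar 0.81 [198. 258.] 1083 [ 0.502 -0.346  0.029] 0.101
press_bar 0.8 [178. 203.] 1182 [ 0.307 -0.363  0.029] 0.101
press_bar 0.51 [251. 290.] 308 [ 0.674 -0.233  0.062] 0.069
bar_grip 0.77 [179. 207.] 1280 [ 0.307 -0.363  0.028] 0.101
bar_grip 0.63 [197. 258.] 1173 [ 0.501 -0.346  0.028] 0.101
bar_hole 0.81 [180. 204.] 1182 [ 0.307 -0.362  0.029] 0.101
bar_hole 0.7 [199. 255.] 1160 [ 0.502 -0.346  0.028] 0.101
rod_tip 0.88 [351. 249.] 3217 [0.639 0.06  0.031] 0.138
paint_jar 0.61 [255. 291.] 300 [ 0.674 -0.232  0.063] 0.07
glue_bottle 0.77 [455. 223.] 353 [0.665 0.365 0.055] 0.097
pocket 0.73 [355. 250.] 3266 [0.641 0.059 0.031] 0.137
top [[0.001, -0.997, 0.073, 0.421], [-1.0, -0.001, -0.006, 0.008], [0.006, -0.073, -0.997, 1.448], [0.0, 0.0, 0.0, 1.0]] 461.7479709179981
plin
[... 236 characters left out ...]
4 [432. 201.] 1011 [ 0.5   -0.346  0.027] 0.101
bar_grip 0.87 [428. 201.] 1040 [ 0.501 -0.346  0.026] 0.101
bar_grip 0.77 [440. 265.] 921 [ 0.305 -0.362  0.028] 0.101
bar_hole 0.78 [437. 266.] 986 [ 0.306 -0.36   0.028] 0.101
bar_hole 0.67 [431. 203.] 994 [ 0.499 -0.346  0.027] 0.101
rod_tip 0.91 [301. 164.] 2824 [0.615 0.063 0.03 ] 0.068
rod_tip 0.74 [430. 203.] 1029 [ 0.5   -0.346  0.027] 0.101
paint_jar 0.56 [395. 145.] 172 [ 0.66  -0.233  0.064] 0.073
glue_bottle 0.68 [199. 152.] 169 [0.651 0.362 0.067] 0.098
pocket 0.78 [302. 166.] 2953 [0.615 0.063 0.03 ] 0.056
1.1 [ 0.24117792 -0.52199039  0.23130091] [-5.96716645e-06  9.76674170e-01  2.14726725e-01  2.92993511e-07] 0.9991550152845305
```

View pics/scene0.png

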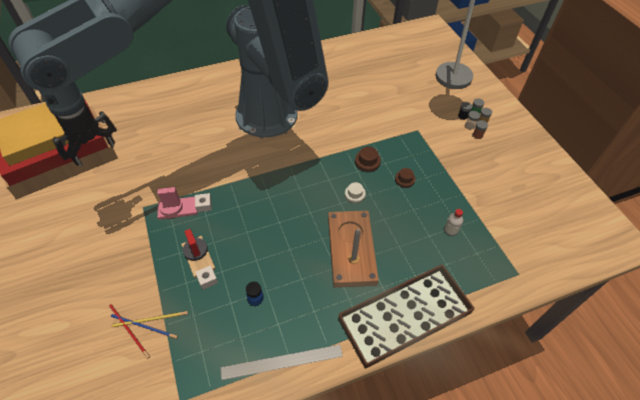

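View pics/top0.png

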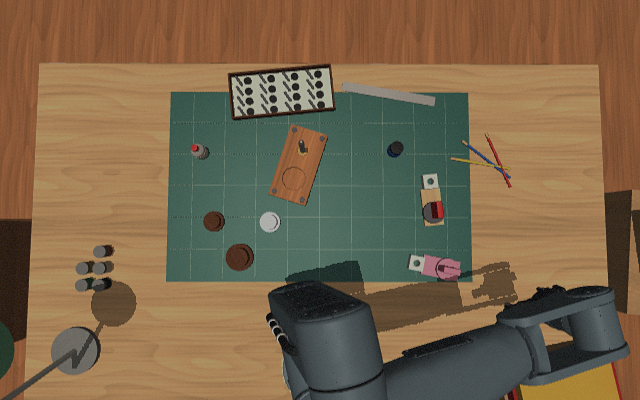

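```bash
cat >> h.py <<'E'
def near(p,c,r): return np.hypot(p[...,0]-c[0],p[...,1]-c[1])<r
def circ(m,p):  # centre from min enclosing & mean
    q=p[m][:,:2]; (c,r)=cv2.minEnclosingCircle(q.astype(np.float32)); return np.r_[q.mean(0),c,r].round(4),m.sum(), np.median(p[m][:,2]).round(4)
def rect(m,p):
    return cv2.minAreaRect(p[m][:,:2].astype(np.float32)), p[m][:,:2].mean(0).round(4), m.sum()
E
python3 - <<'E'
from h import *
for n in ("scene","top"):
    im,d,p=cloud(n); z=p[...,2]; hsv=cv2.cvtColor(im,cv2.COLOR_RGB2HSV)
    print(n,"table z",np.nanmedian(z[near(p,(.55,-.1),.05)]))
    print("plinth top",circ(near(p,(.442,.322),.05)&(z>.031)&(z<.045),p),"all",circ(near(p,(.442,.322),.05)&(z>.008)&(z<.045),p))
    m=near(p,(.615,.06),.17)&(z>.024)&(z<.04)&(hsv[...,0]<20)&(hsv[...,1]>80); print("bed",rect(m,p))
    print("pocket?",circ(near(p,(.57,.07),.1)&(z>.01)&(z<.022)&(hsv[...,0]<20)&(hsv[...,1]>80),p) )
    m=near(p,(.66,.05),.09)&(z>.06); 
    for lo in (.06,.09,.12,.15,.165):
        k=m&(z>lo)&(z<lo+.03)
        if k.any(): print("rod",lo,p[k].mean(0).round(4),k.sum())
    b=near(p,(.5,-.346),.13)
    k=b&(z>.09); print("grip top",rect(k,p),np.median(z[k]))
    k=b&(z>.022)&(z<.036)&(hsv[...,1]<50)&(hsv[...,2]>140); print("block",rect(k,p))
    k=b&(z>.022)&(z<.036)&(hsv[...,2]<110); print("weight",circ(k,p))
    k=b&(z>.007)&(z<.11); print("all",rect(k,p))
E
```

```text
scene table z 0.0017108931691340867
plinth top (array([0.4417, 0.329 , 0.4411, 0.3291, 0.0245]), np.int64(148), np.float64(0.037)) all (array([0.4469, 0.3249, 0.4369, 0.3213, 0.0421]), np.int64(301), np.float64(0.0299))
bed (((0.6394779682159424, 0.062252115458250046), (0.13704343140125275, 0.28838911652565), 77.13954162597656), array([0.6303, 0.063 ]), np.int64(2483))
pocket? (array([0.566 , 0.0781, 0.5885, 0.0524, 0.0716]), np.int64(263), np.float64(0.0191))
rod 0.06 [0.6633 0.0519 0.0736] 33
rod 0.09 [0.6633 0.0517 0.1047] 34
rod 0.12 [0.6633 0.0518 0.1351] 37
rod 0.15 [0.6624 0.0526 0.1666] 46
rod 0.165 [0.6613 0.053  0.1731] 31
grip top (((0.4760437309741974, -0.3498741090297699), (0.05093000829219818, 0.017391888424754143), 6.266687870025635), array([ 0.4775, -0.3496]), np.int64(111)) 0.09927449132307631
block (((0.5650431513786316, -0.3405037522315979), (0.04368887469172478, 0.04297838360071182), 5.462103366851807), array([ 0.5656, -0.3406]), np.int64(192))
weight (array([ 0.4784, -0.3494,  0.512 , -0.3463,  0.0765]), np.int64(298), np.float64(0.0288))
all (((0.493725776672363
[... 662 characters left out ...]
 11
rod 0.12 [0.6534 0.0493 0.1356] 7
rod 0.15 [0.6578 0.0497 0.1694] 29
rod 0.165 [0.6589 0.0495 0.174 ] 24
grip top (((0.475727379322052, -0.3540383577346802), (0.049811337143182755, 0.018023036420345306), 6.363866329193115), array([ 0.4754, -0.3536]), np.int64(111)) 0.09828420771965107
block (((0.5659199357032776, -0.3451926112174988), (0.04293399304151535, 0.04372565448284149), 6.503358364105225), array([ 0.5659, -0.3457]), np.int64(145))
weight (array([ 0.4739, -0.3445,  0.5109, -0.343 ,  0.0745]), np.int64(216), np.float64(0.0283))
all (((0.5026307106018066, -0.34763383865356445), (0.24473866820335388, 0.24554772675037384), 63.59165573120117), array([ 0.5029, -0.347 ]), np.int64(1085))
```

```bash
python3 - <<'E'
from h import *
from scipy.optimize import least_squares
for n in ("scene","top"):
    im,d,p=cloud(n); z=p[...,2]; hsv=cv2.cvtColor(im,cv2.COLOR_RGB2HSV)
    m=((z>.025)&(z<.037)&near(p,(.615,.06),.16)).astype(np.uint8)
    m=cv2.morphologyEx(m,cv2.MORPH_OPEN,np.ones((5,5),np.uint8))
    k,l,s,c=cv2.connectedComponentsWithStats(m); i=1+s[1:,4].argmax(); m=l==i
    print(n,rect(m,p))
    q=p[near(p,(.572,.078),.028)]; q=q[q[:,2]<.024]; print("floor",q[:,2].mean(),len(q))
    # pocket circle: edge between floor-depth and bed-depth
    f=(z<.0245)&near(p,(.572,.078),.048); f=f&(z>.012); print("pocket",circ(f,p))
    np.save(f"pics/{n}.npy",p)
E
```

```text
scene (((0.615996778011322, 0.06838953495025635), (0.12036921083927155, 0.23435890674591064), 72.05150604248047), array([0.6304, 0.0624]), np.int64(2348))
floor 0.019499064586272027 198
pocket (array([0.5648, 0.0818, 0.5676, 0.0847, 0.0348]), np.int64(299), np.float64(0.0196))
top (((0.6272643208503723, 0.06026102975010872), (0.12017973512411118, 0.2089414894580841), 71.79503631591797), array([0.6495, 0.0449]), np.int64(1289))
floor 0.018381074832417275 246
pocket (array([0.5754, 0.0784, 0.5776, 0.0845, 0.0407]), np.int64(373), np.float64(0.0184))
```

Call:
apply_moves(moves=[{"jaw": 1, "offset": [35.7, -45.6, 0], "rot": [0, 0, 9.6]}, {"jaw": 1, "offset": [43, -38, 0], "rot": [0, 0, 9.5]}, {"jaw": 1, "offset": [20, -50, 0], "rot": [0, 0, 0]}, {"jaw": 1, "offset": [20, -50, 0], "rot": [0, 0, 0]}, {"jaw": 1, "offset": [20, -50, 0], "rot": [0, 0, 0]}])

```text
time_s: 1.92
eef_pos: [0.3311, -0.2609, 0.2314]
eef_rot: [0.0, 0.999, 0.049, 0.0]
wrist_force: [0.8, 0.4, -0.5]
opening: 0.998
grasp_force: 0.0
```

Call:
apply_moves(moves=[{"jaw": 1, "offset": [16.7, -57.4, 0], "rot": [0, 0, 0]}, {"jaw": 1, "offset": [16.7, -57.4, 0], "rot": [0, 0, 0]}, {"jaw": 1, "offset": [16.7, -57.4, 0], "rot": [0, 0, 0]}, {"jaw": 1, "offset": [16.7, -57.4, 0], "rot": [0, 0, 0]}, {"jaw": 1, "offset": [16.7, -57.4, 0], "rot": [0, 0, 0]}])

```text
time_s: 2.55
eef_pos: [0.3856, 0.0333, 0.2318]
eef_rot: [0.0, 0.999, 0.05, 0.001]
wrist_force: [0.7, -0.1, 0.4]
opening: 0.999
grasp_force: 0.0
```

Call:
apply_moves(moves=[{"jaw": 1, "offset": [16.7, -57.4, 0], "rot": [0, 0, 0]}, {"jaw": 1, "offset": [16.7, -57.4, 0], "rot": [0, 0, 0]}, {"jaw": 1, "offset": [16.7, -57.4, 0], "rot": [0, 0, 0]}, {"jaw": 1, "offset": [16.7, -57.4, 0], "rot": [0, 0, 0]}, {"jaw": 1, "offset": [0, 0, 30], "rot": [0, 0, 0]}])

```text
time_s: 3.18
eef_pos: [0.4308, 0.2709, 0.2032]
eef_rot: [-0.001, 0.999, 0.052, 0.003]
wrist_force: [0.9, -0.9, -0.9]
opening: 1.003
grasp_force: 0.0
```

Call:
apply_moves(moves=[{"jaw": 1, "offset": [15.6, -54.7, 0], "rot": [0, 0, 0]}, {"jaw": 1, "offset": [0, 0, 50], "rot": [0, 0, 0]}, {"jaw": 1, "offset": [0, 0, 50], "rot": [0, 0, 0]}, {"jaw": 1, "offset": [0, 0, 40], "rot": [0, 0, 0]}, {"jaw": 1, "offset": [0, 0, 0], "rot": [0, 0, 0]}])

```text
time_s: 3.8
eef_pos: [0.4364, 0.3213, 0.0582]
eef_rot: [0.001, 0.999, 0.05, -0.003]
wrist_force: [0.4, 0.3, 0.3]
opening: 1.003
grasp_force: 0.0
```

```bash
python3 - <<'E'
from h import *
o=ctrl.get_obs();print(o["eef_pos"],o["eef_rot"],ctrl.pinch_z)
for n in ("scene","top"):
    im,d,p=cloud(n); cv2.imwrite(f"pics/{n}1.png",im[...,::-1])
a=cv2.imread("pics/scene1.png")[110:240,330:480]; cv2.imwrite("pics/c1.png",cv2.resize(a,None,fx=4,fy=4,interpolation=2))
E
```

```text
[0.43638347 0.32127872 0.05817813] [ 0.00132408  0.99875679  0.04970862 -0.00348992] 0.0187
```

View pics/c1.png

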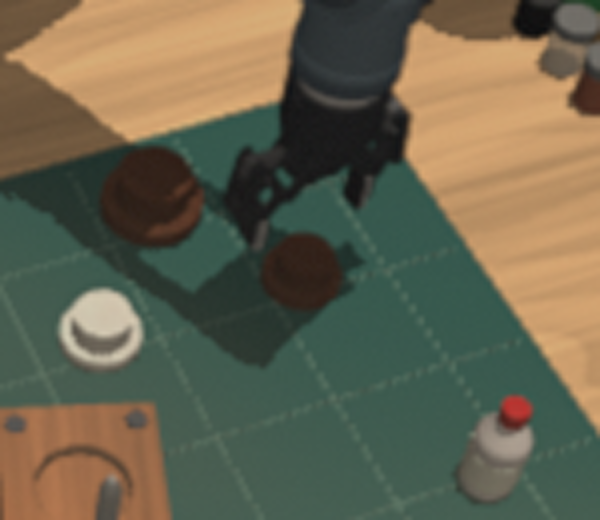

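Call:
apply_moves(moves=[{"jaw": 1, "offset": [5.2, -5.2, 0], "rot": [0, 0, 0]}, {"jaw": 1, "offset": [0, 0, 22], "rot": [0, 0, 0]}, {"jaw": 1, "offset": [0, 0, 22], "rot": [0, 0, 0]}, {"jaw": 1, "offset": [0, 0, 0], "rot": [0, 0, 0]}, {"jaw": 1, "offset": [0, 0, 0], "rot": [0, 0, 0]}])

```text
time_s: 4.53
eef_pos: [0.4452, 0.3289, 0.019]
eef_rot: [-0.001, 0.999, 0.05, 0.001]
wrist_force: [-0.1, 0.5, 0.9]
opening: 1.001
grasp_force: 0.0
```

Call:
apply_moves(moves=[{"jaw": 0.3, "offset": [0, 0, 0], "rot": [0, 0, 0]}, {"jaw": 0.3, "offset": [0, 0, 0], "rot": [0, 0, 0]}, {"jaw": 0.3, "offset": [0, 0, 0], "rot": [0, 0, 0]}, {"jaw": 0.3, "offset": [0, 0, 0], "rot": [0, 0, 0]}, {"jaw": 0.3, "offset": [0, 0, 0], "rot": [0, 0, 0]}])

```text
time_s: 5.15
eef_pos: [0.4446, 0.3285, 0.0185]
eef_rot: [-0.0, 0.999, 0.05, 0.001]
wrist_force: [-1.1, 0.2, 5.6]
opening: 0.517
grasp_force: 60.7
```

Call:
apply_moves(moves=[{"jaw": 0.3, "offset": [0, 0, -20], "rot": [0, 0, 0]}, {"jaw": 0.3, "offset": [0, 0, -45], "rot": [0, 0, 0]}, {"jaw": 0.3, "offset": [10.6, 26, -15], "rot": [0, 0, 0]}, {"jaw": 0.3, "offset": [20, 49, 0], "rot": [0, 0, 0]}, {"jaw": 0.3, "offset": [20, 49, 0], "rot": [0, 0, 0]}])

```text
time_s: 5.78
eef_pos: [0.5071, 0.2089, 0.0979]
eef_rot: [-0.0, 0.999, 0.05, 0.001]
wrist_force: [-0.2, 0.8, -0.6]
opening: 0.516
grasp_force: 61.2
```

Call:
apply_moves(moves=[{"jaw": 0.3, "offset": [20, 49, 0], "rot": [0, 0, 0]}, {"jaw": 0.3, "offset": [20, 49, 0], "rot": [0, 0, 0]}, {"jaw": 0.3, "offset": [15.7, 38.4, 0], "rot": [0, 0, 0]}, {"jaw": 0.3, "offset": [0, 0, 0], "rot": [0, 0, 0]}, {"jaw": 0.3, "offset": [0, 0, 0], "rot": [0, 0, 0]}])

```text
time_s: 6.4
eef_pos: [0.5749, 0.0799, 0.097]
eef_rot: [-0.0, 0.999, 0.049, -0.0]
wrist_force: [-0.5, 0.4, -1.0]
opening: 0.515
grasp_force: 61.3
```

```bash
python3 - <<'E'
from h import *
o=ctrl.get_obs();print(o["eef_pos"],o["eef_rot"],o["opening"],o["grasp_force"])
t=o["eef_pos"]
ims=[]
for n in ("scene","top"):
    im,d,p=cloud(n); z=p[...,2]; hsv=cv2.cvtColor(im,cv2.COLOR_RGB2HSV)
    m=near(p,t[:2],.06)&(z>.06)&(z<t[2]+.03)&(hsv[...,1]>70)&(hsv[...,0]<20)
    print(n,m.sum(), p[m].mean(0).round(4) if m.any() else '', circ(m,p) if m.any() else '')
    v,u=np.argwhere(near(p,t[:2],.03)).mean(0).astype(int)
    ims.append(cv2.resize(im[max(v-60,0):v+60,u-50:u+50,::-1],(400,480),interpolation=2))
cv2.imwrite("pics/c2.png",np.hstack(ims))
E
```

```text
[0.57487403 0.07990817 0.09701687] [-2.53185093e-04  9.98777407e-01  4.94307014e-02 -4.82494371e-04] 0.5153808274554149 61.31755471229553
scene 260 [0.5853 0.0807 0.1035] (array([0.5853, 0.0807, 0.5735, 0.0835, 0.0347]), np.int64(260), np.float64(0.1027))
top 56 [0.5482 0.0717 0.0938] (array([0.5482, 0.0717, 0.5562, 0.0765, 0.0229]), np.int64(56), np.float64(0.0934))
```

View pics/c2.png

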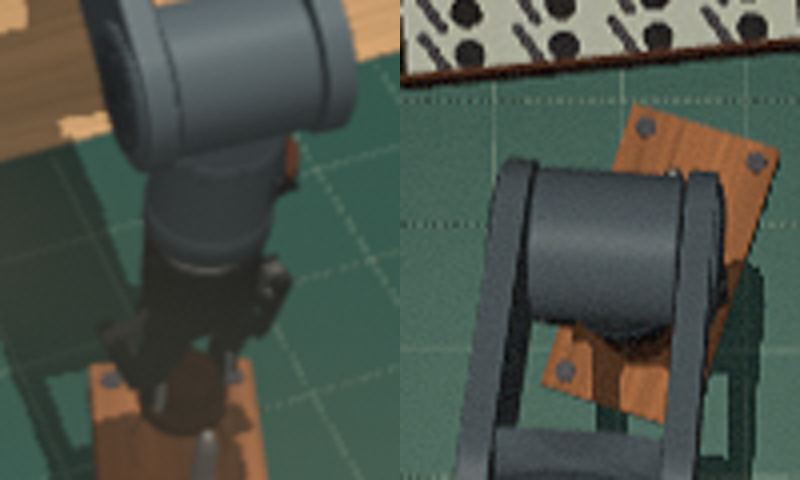

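Call:
apply_moves(moves=[{"jaw": 0.3, "offset": [0.7, 0.7, 20], "rot": [0, 0, 0]}, {"jaw": 0.3, "offset": [0, 0, 20], "rot": [0, 0, 0]}, {"jaw": 0.3, "offset": [0, 0, 8], "rot": [0, 0, 0]}, {"jaw": 0.3, "offset": [0, 0, 5], "rot": [0, 0, 0]}, {"jaw": 0.3, "offset": [0, 0, 0], "rot": [0, 0, 0]}])

```text
time_s: 7.12
eef_pos: [0.5761, 0.079, 0.0439]
eef_rot: [-0.0, 0.999, 0.05, -0.0]
wrist_force: [0.5, -0.4, -1.3]
opening: 0.511
grasp_force: 61.3
```

Call:
apply_moves(moves=[{"jaw": 0.3, "offset": [0, 0, 3], "rot": [0, 0, 0]}, {"jaw": 0.3, "offset": [0, 0, 2], "rot": [0, 0, 0]}, {"jaw": 0.3, "offset": [0, 0, 1], "rot": [0, 0, 0]}, {"jaw": 0.3, "offset": [0, 0, 0], "rot": [0, 0, 0]}, {"jaw": 0.3, "offset": [0, 0, 0], "rot": [0, 0, 0]}])

```text
time_s: 7.75
eef_pos: [0.5763, 0.079, 0.0384]
eef_rot: [-0.0, 0.999, 0.05, 0.0]
wrist_force: [0.4, 0.7, -1.5]
opening: 0.512
grasp_force: 61.3
```

Call:
apply_moves(moves=[{"jaw": 0.3, "offset": [0, 0, 1.5], "rot": [0, 0, 0]}, {"jaw": 0.3, "offset": [0, 0, 0], "rot": [0, 0, 0]}, {"jaw": 1, "offset": [0, 0, 0], "rot": [0, 0, 0]}, {"jaw": 1, "offset": [0, 0, 0], "rot": [0, 0, 0]}, {"jaw": 1, "offset": [0, 0, 0], "rot": [0, 0, 0]}])

```text
time_s: 8.38
eef_pos: [0.5764, 0.079, 0.037]
eef_rot: [0.0, 0.999, 0.05, 0.0]
wrist_force: [0.1, 0.5, 0.4]
opening: 1.0
grasp_force: 0.0
```

Call:
apply_moves(moves=[{"jaw": 1, "offset": [0, 0, -30], "rot": [0, 0, 0]}, {"jaw": 1, "offset": [0, 0, -50], "rot": [0, 0, 0]}, {"jaw": 1, "offset": [-10, 50, -30], "rot": [0, 0, 0]}, {"jaw": 1, "offset": [-25, 55, 0], "rot": [0, 0, 0]}, {"jaw": 1, "offset": [-25, 55, 0], "rot": [0, 0, 0]}])

```text
time_s: 9.0
eef_pos: [0.5323, -0.0877, 0.1477]
eef_rot: [0.0, 0.999, 0.05, 0.001]
wrist_force: [0.1, -0.1, -0.3]
opening: 1.004
grasp_force: 0.0
```

```bash
python3 - <<'E'
from h import *
o=ctrl.get_obs();print(o["time_s"],o["eef_pos"],o["eef_rot"],o["opening"],o["wrist_force"])
for n in ("scene","top"):
    im,d,p=cloud(n); z=p[...,2]; hsv=cv2.cvtColor(im,cv2.COLOR_RGB2HSV)
    print(n,"plinth top",circ(near(p,(.573,.08),.03)&(z>.045)&(z<.065),p))
    for lo in (.06,.09,.12,.15):
        k=near(p,(.658,.052),.03)&(z>lo)&(z<lo+.032); print(p[k].mean(0).round(4),k.sum())
    b=near(p,(.5,-.346),.13); k=b&(z>.09)&(z<.105); print("grip top",rect(k,p))
    k=b&(z>.022)&(z<.036)&(hsv[...,1]<50)&(hsv[...,2]>140); print("block",rect(k,p))
E
```

```text
9.0 [ 0.53225139 -0.08767422  0.14770829] [4.68919758e-04 9.98737083e-01 5.02318734e-02 8.81722975e-04] 1.0044493183497654 [ 0.07237138 -0.0595103  -0.33487044]
scene plinth top (array([0.5728, 0.079 , 0.573 , 0.0812, 0.0244]), np.int64(185), np.float64(0.0552))
[0.6634 0.0518 0.0754] 34
[0.6631 0.052  0.1057] 38
[0.6636 0.0518 0.1369] 39
[0.6626 0.0524 0.167 ] 47
grip top (((0.4754369556903839, -0.34994325041770935), (0.05006236955523491, 0.01736462675035), 6.1383819580078125), array([ 0.4772, -0.3497]), np.int64(113))
block (((0.5643652081489563, -0.34051626920700073), (0.04512549564242363, 0.04287683218717575), 5.56695032119751), array([ 0.5658, -0.3408]), np.int64(188))
top plinth top (array([0.5728, 0.0764, 0.5727, 0.0766, 0.0232]), np.int64(180), np.float64(0.055))
[0.6538 0.0487 0.0758] 9
[0.6546 0.0486 0.11  ] 12
[0.6535 0.0497 0.1371] 8
[0.6579 0.0495 0.1699] 28
grip top (((0.47572144865989685, -0.35408827662467957), (0.0497170053422451, 0.017777713015675545), 6.494131088256836), array([ 0.4755, -0.3538]), np.int64(108))
block (((0.565415620803833, -0.3455554246902466), (0.0425984151661396, 0.04339314252138138), 6.364657402038574), array([ 0.5661, -0.3457]), np.int64(146))
```

Call:
apply_moves(moves=[{"jaw": 1, "offset": [-16.6, 51.5, 0], "rot": [0, 0, 0]}, {"jaw": 1, "offset": [-16.6, 51.5, 0], "rot": [0, 0, 0]}, {"jaw": 1, "offset": [-16.6, 51.5, 0], "rot": [0, 0, 0]}, {"jaw": 1, "offset": [-16.6, 51.5, 0], "rot": [0, 0, 0]}, {"jaw": 1, "offset": [-16.6, 51.5, 0], "rot": [0, 0, -0.3]}])

```text
time_s: 9.72
eef_pos: [0.4754, -0.3517, 0.1469]
eef_rot: [-0.0, 0.999, 0.053, 0.0]
wrist_force: [1.5, 0.1, 0.0]
opening: 1.0
grasp_force: 0.0
```

Call:
apply_moves(moves=[{"jaw": 1, "offset": [0, 0, 0], "rot": [0, 0, 0]}, {"jaw": 1, "offset": [0, 0, 0], "rot": [0, 0, 0]}, {"jaw": 1, "offset": [0, 0, 0], "rot": [0, 0, 0]}, {"jaw": 1, "offset": [0, 0, 20], "rot": [0, 0, 0]}, {"jaw": 1, "offset": [0, 0, 0], "rot": [0, 0, 0]}])

```text
time_s: 10.35
eef_pos: [0.4751, -0.3484, 0.1254]
eef_rot: [-0.001, 0.999, 0.053, -0.001]
wrist_force: [-0.9, -0.2, 0.1]
opening: 1.002
grasp_force: 0.0
```

Call:
apply_moves(moves=[{"jaw": 1, "offset": [0, 3.6, 20], "rot": [0, 0, 0]}, {"jaw": 1, "offset": [0, 0, 30], "rot": [0, 0, 0]}, {"jaw": 1, "offset": [0, 0, 20], "rot": [0, 0, 0]}, {"jaw": 1, "offset": [0, 0, 10], "rot": [0, 0, 0]}, {"jaw": 1, "offset": [0, 0, 0], "rot": [0, 0, 0]}])

```text
time_s: 10.98
eef_pos: [0.4755, -0.354, 0.0461]
eef_rot: [-0.0, 0.999, 0.052, -0.0]
wrist_force: [0.3, 0.1, -0.7]
opening: 1.002
grasp_force: 0.0
```

Call:
apply_moves(moves=[{"jaw": 0, "offset": [0, 0, 0], "rot": [0, 0, 0]}, {"jaw": 0, "offset": [0, 0, 0], "rot": [0, 0, 0]}, {"jaw": 0, "offset": [0, 0, 0], "rot": [0, 0, 0]}, {"jaw": 0, "offset": [0, 0, 0], "rot": [0, 0, 0]}, {"jaw": 0, "offset": [0, 0, 0], "rot": [0, 0, 0]}])

```text
time_s: 11.6
eef_pos: [0.4758, -0.354, 0.0471]
eef_rot: [-0.0, 0.999, 0.052, 0.0]
wrist_force: [-0.9, 2.0, 3.5]
opening: 0.201
grasp_force: 62.4
```

Call:
apply_moves(moves=[{"jaw": 0, "offset": [0, 0, -10], "rot": [0, 0, 0]}, {"jaw": 0, "offset": [0, 0, -35], "rot": [0, 0, 0]}, {"jaw": 0, "offset": [0, 0, -50], "rot": [0, 0, 0]}, {"jaw": 0, "offset": [0, 0, -50], "rot": [0, 0, 0]}, {"jaw": 0, "offset": [0, 0, -40], "rot": [0, 0, 0]}])

```text
time_s: 12.22
eef_pos: [0.4755, -0.3541, 0.2334]
eef_rot: [0.0, 0.999, 0.052, -0.0]
wrist_force: [0.6, -1.4, -6.4]
opening: 0.199
grasp_force: 61.1
```

Call:
apply_moves(moves=[{"jaw": 0, "offset": [5, -20, -20], "rot": [0, 0, 0]}, {"jaw": 0, "offset": [15, -45, 0], "rot": [0, 0, 0]}, {"jaw": 0, "offset": [15, -45, 0], "rot": [0, 0, 0]}, {"jaw": 0, "offset": [15, -45, 0], "rot": [0, 0, 0]}, {"jaw": 0, "offset": [15, -45, 0], "rot": [0, 0, 0]}])

```text
time_s: 12.85
eef_pos: [0.5184, -0.1455, 0.2502]
eef_rot: [-0.001, 0.999, 0.052, -0.001]
wrist_force: [0.9, -0.3, -6.3]
opening: 0.207
grasp_force: 61.1
```

Call:
apply_moves(moves=[{"jaw": 0, "offset": [15, -45, 0], "rot": [0, 0, 0]}, {"jaw": 0, "offset": [15, -45, 0], "rot": [0, 0, 0]}, {"jaw": 0, "offset": [15, -45, 0], "rot": [0, 0, 0]}, {"jaw": 0, "offset": [15, -45, 0], "rot": [0, 0, 0]}, {"jaw": 0, "offset": [8, -20, 0], "rot": [0, 0, 4]}])

```text
time_s: 13.48
eef_pos: [0.5645, 0.0612, 0.25]
eef_rot: [-0.001, 1.0, 0.018, -0.002]
wrist_force: [0.1, -0.6, -6.9]
opening: 0.201
grasp_force: 61.5
```

Call:
apply_moves(moves=[{"jaw": 0, "offset": [0, 0, 0], "rot": [0, 0, 5]}, {"jaw": 0, "offset": [0, 0, 0], "rot": [0, 0, 5]}, {"jaw": 0, "offset": [0, 0, 0], "rot": [0, 0, 5]}, {"jaw": 0, "offset": [0, 0, 0], "rot": [0, 0, 4]}, {"jaw": 0, "offset": [0, 0, 0], "rot": [0, 0, 1]}])

```text
time_s: 14.1
eef_pos: [0.5647, 0.0584, 0.2502]
eef_rot: [-0.0, 0.988, -0.156, -0.002]
wrist_force: [0.3, -0.1, -6.8]
opening: 0.202
grasp_force: 61.4
```

```bash
cat > m.py <<'E'
from h import *
from scipy.spatial.transform import Rotation as R
o=ctrl.get_obs();t=o["eef_pos"];q=o["eef_rot"]; r=R.from_quat([q[1],q[2],q[3],q[0]]); M=r.as_matrix()
yaw=np.degrees(np.arctan2(M[1,0],M[0,0])); print(o["time_s"],t.round(4),"yaw",yaw.round(2),"z",M[:,2].round(4),o["opening"],o["grasp_force"],o["wrist_force"])
print("nominal hole",(t+M@[.09,0,0]).round(4))
e=t+M@[.09,0,0]
for n in ("scene","top"):
    im,d,p=cloud(n); z=p[...,2]; hsv=cv2.cvtColor(im,cv2.COLOR_RGB2HSV)
    b=near(p,e[:2],.045); zb=t[2]-.047+.030
    k=b&(abs(z-zb)<.012)&(hsv[...,1]<60)&(hsv[...,2]>120)
    if k.sum()>20:
        print(n,"block",rect(k,p)); A=np.c_[p[k][:,:2]-e[:2],np.ones(k.sum())]; print("plane",np.linalg.lstsq(A,p[k][:,2],rcond=None)[0].round(3))
    for lo in (.12,.15):
        s=near(p,(.658,.052),.02)&(z>lo)&(z<lo+.032)&(z<zb-.02); 
        if s.any(): print("rod",p[s].mean(0).round(4),s.sum())
    v,u=np.argwhere(near(p,e[:2],.03)&(abs(z-zb)<.03)).mean(0).astype(int)
    cv2.imwrite(f"pics/m_{n}.png",cv2.resize(im[max(v-60,0):v+60,max(u-50,0):u+50,::-1],(400,480),interpolation=2))
cv2.imwrite("pics/m.png",np.hstack([cv2.imread(f"pics/m_{n}.png") for n in ("scene","top")]))
E
python3 m.py; cp pics/m.png pics/m1.png
```

```text
14.1 [0.5647 0.0584 0.2502] yaw -17.99 z [-3.4e-03  6.0e-04 -1.0e+00] 0.20155115107681698 61.40376091003418 [ 0.25249106 -0.07778012 -6.75824369]
nominal hole [0.6503 0.0306 0.2499]
scene block (((0.6494986414909363, 0.03222070261836052), (0.043051060289144516, 0.047530319541692734), 71.6250991821289), array([0.6503, 0.0315]), np.int64(253))
plane [0.021 0.011 0.234]
rod [0.6633 0.0517 0.1362] 39
rod [0.6627 0.0527 0.1654] 42
```

View pics/m1.png

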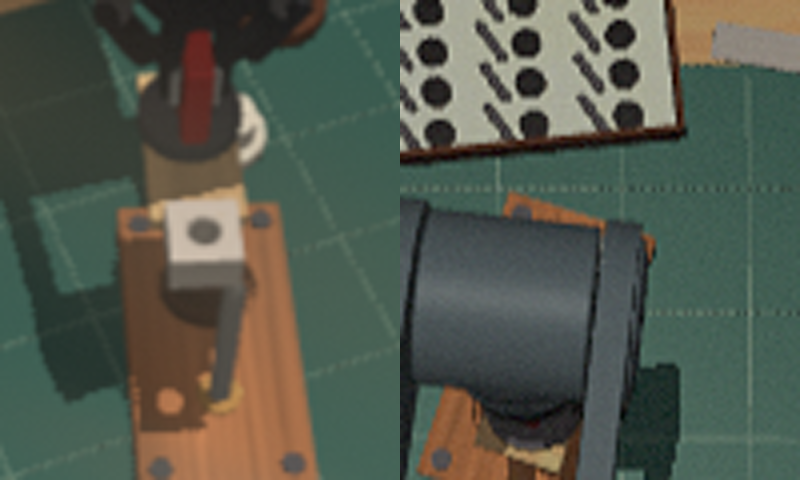

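Call:
apply_moves(moves=[{"jaw": 0, "offset": [1, -12, 0], "rot": [0, 0, 0]}, {"jaw": 0, "offset": [0, -11.7, 0], "rot": [0, 0, 0]}, {"jaw": 0, "offset": [0, 0, 0], "rot": [0, 0, 0]}, {"jaw": 0, "offset": [0, 0, 0], "rot": [0, 0, 0]}, {"jaw": 0, "offset": [0, 0, 0], "rot": [0, 0, 0]}])

```text
time_s: 14.82
eef_pos: [0.5745, 0.0795, 0.2518]
eef_rot: [0.0, 0.988, -0.156, -0.0]
wrist_force: [1.0, -0.8, -6.6]
opening: 0.204
grasp_force: 61.3
```

```bash
cat >> m.py <<'E'
im,d,p=cloud("scene"); P=ctrl.camera_params("scene");K=np.array(P["K"]);T=np.array(P["cam_to_world"])
def hit(u,v,z):
    r=T[:3,:3]@np.linalg.solve(K,[u,v,1]); return (T[:3,3]+r*(z-T[2,3])/r[2]).round(4)
zt=t[2]-.047+.03; g=im.astype(float).mean(-1)
hsv=cv2.cvtColor(im,cv2.COLOR_RGB2HSV)
w=np.where(near(p,e[:2],.035)&(abs(p[...,2]-zt)<.01)&(g>150)&(hsv[...,1]<60),1,0).astype(np.uint8)
c=cv2.findContours(w,cv2.RETR_EXTERNAL,cv2.CHAIN_APPROX_NONE)[0]; c=max(c,key=cv2.contourArea)
f=cv2.drawContours(np.zeros_like(w),[c],-1,1,-1); f=cv2.erode(f,np.ones((3,3),np.uint8))
wt=np.where(f>0,np.clip(np.percentile(g[w>0],50)-25-g,0,None),0); wt[wt>0]=np.minimum(wt[wt>0],60)
vv,uu=np.mgrid[:400,:640]; u,v=(uu*wt).sum()/wt.sum(),(vv*wt).sum()/wt.sum()
print("hole px",round(u,2),round(v,2),(wt>0).sum(),"hole at top",hit(u,v,zt))
q=np.argwhere(f>0).mean(0); print("block face centre",hit(q[1],q[0],zt))
E
python3 m.py; cp pics/m.png pics/m2.png
```

```text
14.825 [0.5745 0.0795 0.2518] yaw -18.01 z [-1.e-04 -2.e-04 -1.e+00] 0.20426081435221116 61.26623511314392 [ 0.96621488 -0.81846563 -6.64118751]
nominal hole [0.6601 0.0517 0.2518]
scene block (((0.6595673561096191, 0.05327964946627617), (0.0435381643474102, 0.04364859685301781), 71.78435516357422), array([0.6603, 0.0524]), np.int64(259))
plane [0.005 0.024 0.236]
rod [0.6634 0.0518 0.1367] 37
rod [0.6637 0.0522 0.1644] 36m.py:16: RuntimeWarning: Mean of empty slice.
  v,u=np.argwhere(near(p,e[:2],.03)&(abs(z-zb)<.03)).mean(0).astype(int)
  ret = um.true_divide(
m.py:16: RuntimeWarning: invalid value encountered in cast
  v,u=np.argwhere(near(p,e[:2],.03)&(abs(z-zb)<.03)).mean(0).astype(int)
m.py:17: RuntimeWarning: overflow encountered in scalar subtract
  cv2.imwrite(f"pics/m_{n}.png",cv2.resize(im[max(v-60,0):v+60,max(u-50,0):u+50,::-1],(400,480),interpolation=2))
Traceback (most recent call last):
  File "m.py", line 17, in <module>
    cv2.imwrite(f"pics/m_{n}.png",cv2.resize(im[max(v-60,0):v+60,max(u-50,0):u+50,::-1],(400,480),interpolation=2))
                                  ~~~~~~~~~~^^^^^^^^^^^^^^^^^^^^^^^^^^^^^^^^^^^^^^^^^^^^^^^^^^^^^^^^^^^^^^^^^^^^^^
cv2.error: OpenCV(4.12.0) /io/opencv/modules/imgproc/src/resize.cpp:4208: error: (-215:Assertion failed) !ssize.empty() in function 'resize'
```

```bash
sed -i 's/^for n in ("scene","top"):/for n in ("scene",):/; s/^    v,u=np.argw.*//; s/^    cv2.imwrite.*//; s/^cv2.imwrite.*//' m.py
cat >> m.py <<'E'
s=near(p,(.6633,.0517),.012)&(p[...,2]>.04)&(p[...,2]<zt-.045)
h=np.array([.861,-.508]); l=np.array([.508,.861]); q=p[s]; a=q[:,:2]@h; b=q[:,:2]@l
print("lateral mid",(b.min()+b.max())/2,b.mean(),np.ptp(b),"front",np.percentile(a,[50,90]))
r=8.;bc=b.mean(); ac=np.mean(a-np.sqrt(np.clip(.008**2-(b-bc)**2,0,None))); print("axis",(ac*h+bc*l).round(4),len(q))
x=im[150:310,280:400,::-1]; cv2.imwrite("pics/z.png",cv2.resize(x,None,fx=5,fy=5,interpolation=2)[200:800])
E
python3 m.py; cp pics/z.png pics/z3.png
```

```text
14.925 [0.5745 0.0794 0.2518] yaw -18.02 z [-0. -0. -1.] 0.20107693689654269 61.26702547073364 [ 0.0650729   0.26652764 -6.53255572]
nominal hole [0.6601 0.0516 0.2518]
scene block (((0.6582061648368835, 0.053447138518095016), (0.04348894953727722, 0.04694336652755737), 71.84001922607422), array([0.66  , 0.0524]), np.int64(259))
plane [-0.001  0.019  0.235]
rod [0.6636 0.0519 0.1361] 41
rod [0.6636 0.0523 0.1645] 36
hole px 359.22 217.64 56 hole at top [0.6593 0.0531 0.2348]
block face centre [0.6585 0.0536 0.2348]
lateral mid 0.3816111278291663 0.38170414370861827 0.015350267664004047 front [0.54505571 0.54731535]
axis [0.6574 0.0552] 160
```

View pics/z3.png

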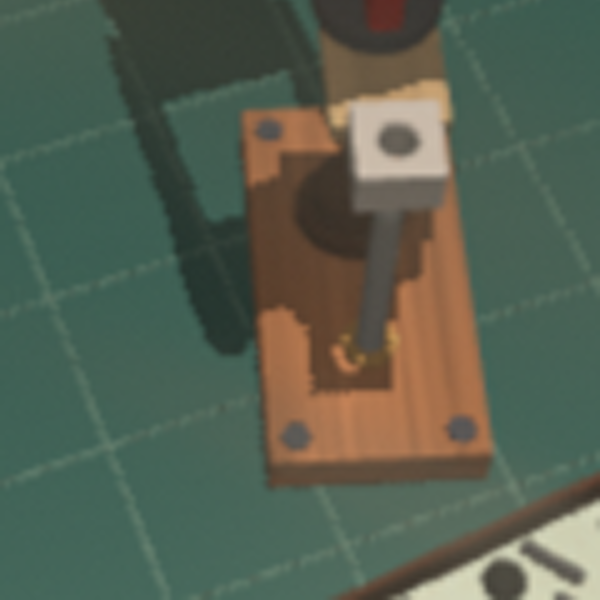

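Call:
apply_moves(moves=[{"jaw": 0, "offset": [-1.8, -1, 8], "rot": [0, 0, 0]}, {"jaw": 0, "offset": [0, 0, 10], "rot": [0, 0, 0]}, {"jaw": 0, "offset": [0, 0, 8], "rot": [0, 0, 0]}, {"jaw": 0, "offset": [0, 0, 6], "rot": [0, 0, 0]}, {"jaw": 0, "offset": [0, 0, 0], "rot": [0, 0, 0]}])

```text
time_s: 15.65
eef_pos: [0.5727, 0.0812, 0.219]
eef_rot: [0.0, 0.988, -0.156, -0.001]
wrist_force: [-0.6, -0.4, -7.0]
opening: 0.203
grasp_force: 61.4
```

Call:
apply_moves(moves=[{"jaw": 0, "offset": [0, 0, 3], "rot": [0, 0, 0]}, {"jaw": 0, "offset": [0, 0, 3], "rot": [0, 0, 0]}, {"jaw": 0, "offset": [0, 0, 3], "rot": [0, 0, 0]}, {"jaw": 0, "offset": [0, 0, 0], "rot": [0, 0, 0]}, {"jaw": 0, "offset": [0, 0, 0], "rot": [0, 0, 0]}])

```text
time_s: 16.27
eef_pos: [0.5732, 0.0812, 0.2109]
eef_rot: [-0.0, 0.988, -0.156, 0.0]
wrist_force: [0.4, 0.2, -6.2]
opening: 0.207
grasp_force: 61.4
```

Call:
apply_moves(moves=[{"jaw": 0, "offset": [0, 0, 4], "rot": [0, 0, 0]}, {"jaw": 0, "offset": [0, 0, 5], "rot": [0, 0, 0]}, {"jaw": 0, "offset": [0, 0, 5], "rot": [0, 0, 0]}, {"jaw": 0, "offset": [0, 0, 5], "rot": [0, 0, 0]}, {"jaw": 0, "offset": [0, 0, 0], "rot": [0, 0, 0]}])

```text
time_s: 16.9
eef_pos: [0.5729, 0.0812, 0.1911]
eef_rot: [0.0, 0.988, -0.156, -0.0]
wrist_force: [0.7, -1.0, -6.6]
opening: 0.201
grasp_force: 61.4
```

```bash
python3 m.py; python3 -c "
from bench import ctrl
print(ctrl.get_obs()['torque'])"
```

```text
16.9 [0.5729 0.0812 0.1911] yaw -18.01 z [-8.e-04 -0.e+00 -1.e+00] 0.2009386795731968 61.36106729507446 [ 0.67506604 -0.95588875 -6.64283281]
nominal hole [0.6585 0.0533 0.1911]
scene block (((0.658089816570282, 0.05483540892601013), (0.04288306087255478, 0.04689212515950203), 71.78291320800781), array([0.6586, 0.0543]), np.int64(247))
plane [-0.002  0.012  0.175]
rod [0.6698 0.0456 0.1398] 10
rod [0.6707 0.0442 0.1523] 4
hole px 357.71 230.31 51 hole at top [0.6576 0.055  0.1741]
block face centre [0.6573 0.0556 0.1741]
lateral mid 0.38159383941616765 0.38164538548587384 0.015348811012564412 front [0.54524034 0.54735318]
axis [0.6574 0.0551] 87
[ 0.00532755  0.02665425 -0.00233172]
```

Call:
apply_moves(moves=[{"jaw": 0, "offset": [0, 0, 7], "rot": [0, 0, 0]}, {"jaw": 0, "offset": [0, 0, 8], "rot": [0, 0, 0]}, {"jaw": 0, "offset": [0, 0, 8], "rot": [0, 0, 0]}, {"jaw": 0, "offset": [0, 0, 8], "rot": [0, 0, 0]}, {"jaw": 0, "offset": [0, 0, 4], "rot": [0, 0, 0]}])

```text
time_s: 17.62
eef_pos: [0.5729, 0.0812, 0.156]
eef_rot: [0.0, 0.988, -0.156, -0.0]
wrist_force: [-0.0, 0.8, -6.6]
opening: 0.201
grasp_force: 61.5
```

Call:
apply_moves(moves=[{"jaw": 0, "offset": [0, 0, 7], "rot": [0, 0, 0]}, {"jaw": 0, "offset": [0, 0, 8], "rot": [0, 0, 0]}, {"jaw": 0, "offset": [0, 0, 8], "rot": [0, 0, 0]}, {"jaw": 0, "offset": [0, 0, 7], "rot": [0, 0, 0]}, {"jaw": 0, "offset": [0, 0, 4], "rot": [0, 0, 0]}])

```text
time_s: 18.25
eef_pos: [0.573, 0.0812, 0.1222]
eef_rot: [0.0, 0.988, -0.156, -0.0]
wrist_force: [-1.3, 0.3, -5.3]
opening: 0.204
grasp_force: 61.5
```

Call:
apply_moves(moves=[{"jaw": 0, "offset": [0, 0, 5], "rot": [0, 0, 0]}, {"jaw": 0, "offset": [0, 0, 5], "rot": [0, 0, 0]}, {"jaw": 0, "offset": [0, 0, 4], "rot": [0, 0, 0]}, {"jaw": 0, "offset": [0, 0, 2], "rot": [0, 0, 0]}, {"jaw": 0, "offset": [0, 0, 0], "rot": [0, 0, 0]}])

```text
time_s: 18.88
eef_pos: [0.5731, 0.0812, 0.1067]
eef_rot: [0.0, 0.988, -0.156, -0.0]
wrist_force: [-0.4, -0.2, -7.2]
opening: 0.208
grasp_force: 61.5
```

Call:
apply_moves(moves=[{"jaw": 0, "offset": [0, 0, 1], "rot": [0, 0, 0]}, {"jaw": 0, "offset": [0, 0, 1], "rot": [0, 0, 0]}, {"jaw": 0, "offset": [0, 0, 1], "rot": [0, 0, 0]}, {"jaw": 0, "offset": [0, 0, 0], "rot": [0, 0, 0]}, {"jaw": 0, "offset": [0, 0, 0], "rot": [0, 0, 0]}])

```text
time_s: 19.5
eef_pos: [0.5731, 0.0812, 0.1038]
eef_rot: [-0.0, 0.988, -0.156, 0.0]
wrist_force: [0.4, 0.6, -7.1]
opening: 0.203
grasp_force: 61.5
```

Call:
apply_moves(moves=[{"jaw": 0, "offset": [0, 0, 0.8], "rot": [0, 0, 0]}, {"jaw": 0, "offset": [0, 0, 0.7], "rot": [0, 0, 0]}, {"jaw": 0, "offset": [0, 0, 0.5], "rot": [0, 0, 0]}, {"jaw": 0, "offset": [0, 0, 0], "rot": [0, 0, 0]}, {"jaw": 0, "offset": [0, 0, 0], "rot": [0, 0, 0]}])

```text
time_s: 20.12
eef_pos: [0.5732, 0.0812, 0.1018]
eef_rot: [-0.0, 0.988, -0.156, 0.0]
wrist_force: [0.4, -0.2, -6.7]
opening: 0.204
grasp_force: 61.5
```

Call:
apply_moves(moves=[{"jaw": 0, "offset": [0, 0, 0.4], "rot": [0, 0, 0]}, {"jaw": 0, "offset": [0, 0, 0.3], "rot": [0, 0, 0]}, {"jaw": 0, "offset": [0, 0, 0], "rot": [0, 0, 0]}, {"jaw": 0, "offset": [0, 0, 0], "rot": [0, 0, 0]}, {"jaw": 0, "offset": [0, 0, 0], "rot": [0, 0, 0]}])

```text
time_s: 20.75
eef_pos: [0.5731, 0.0812, 0.1011]
eef_rot: [-0.0, 0.988, -0.156, 0.0]
wrist_force: [0.1, -0.3, -6.4]
opening: 0.204
grasp_force: 61.6
```

Call:
apply_moves(moves=[{"jaw": 0, "offset": [0, 0, 0.3], "rot": [0, 0, 0]}, {"jaw": 0, "offset": [0, 0, 0.3], "rot": [0, 0, 0]}, {"jaw": 0, "offset": [0, 0, 0.3], "rot": [0, 0, 0]}, {"jaw": 0, "offset": [0, 0, 0], "rot": [0, 0, 0]}, {"jaw": 0, "offset": [0, 0, 0], "rot": [0, 0, 0]}])

```text
time_s: 21.38
eef_pos: [0.5733, 0.0812, 0.101]
eef_rot: [0.0, 0.988, -0.156, 0.0]
wrist_force: [-5.1, 0.6, 5.9]
opening: 0.207
grasp_force: 63.2
```

Call:
apply_moves(moves=[{"jaw": 0, "offset": [0, 0, 0.3], "rot": [0, 0, 0]}, {"jaw": 0, "offset": [0, 0, 0.3], "rot": [0, 0, 0]}, {"jaw": 0, "offset": [0, 0, 0.3], "rot": [0, 0, 0]}, {"jaw": 0, "offset": [0, 0, 0], "rot": [0, 0, 0]}, {"jaw": 0, "offset": [0, 0, 0], "rot": [0, 0, 0]}])

```text
time_s: 22.0
eef_pos: [0.5735, 0.0813, 0.101]
eef_rot: [0.0, 0.988, -0.156, 0.0]
wrist_force: [-7.6, 0.4, 11.1]
opening: 0.204
grasp_force: 64.2
```

Contact with the base at the expected height; I ease the press slightly, release and rise.

Call:
apply_moves(moves=[{"jaw": 0, "offset": [0, 0, -0.6], "rot": [0, 0, 0]}, {"jaw": 0, "offset": [0, 0, -0.2], "rot": [0, 0, 0]}, {"jaw": 0.4, "offset": [0, 0, 0], "rot": [0, 0, 0]}, {"jaw": 0.7, "offset": [0, 0, 0], "rot": [0, 0, 0]}, {"jaw": 1, "offset": [0, 0, 0], "rot": [0, 0, 0]}])

```text
time_s: 22.62
eef_pos: [0.5734, 0.0812, 0.1001]
eef_rot: [-0.0, 0.988, -0.157, 0.0]
wrist_force: [-0.3, -0.6, 0.4]
opening: 0.815
grasp_force: 0.0
```

Call:
apply_moves(moves=[{"jaw": 1, "offset": [0, 0, 0], "rot": [0, 0, 0]}, {"jaw": 1, "offset": [0, 0, -10], "rot": [0, 0, 0]}, {"jaw": 1, "offset": [0, 0, -30], "rot": [0, 0, 0]}, {"jaw": 1, "offset": [0, 0, -50], "rot": [0, 0, 0]}, {"jaw": 1, "offset": [0, 0, -50], "rot": [0, 0, 0]}])

```text
time_s: 23.25
eef_pos: [0.5729, 0.0812, 0.2421]
eef_rot: [-0.0, 0.988, -0.156, 0.0]
wrist_force: [1.3, 0.1, 0.4]
opening: 0.997
grasp_force: 0.0
```

Call:
apply_moves(moves=[{"jaw": 1, "offset": [-50, 0, 0], "rot": [0, 0, 0]}, {"jaw": 1, "offset": [-50, 0, 0], "rot": [0, 0, 0]}, {"jaw": 1, "offset": [-50, 0, 0], "rot": [0, 0, 0]}, {"jaw": 1, "offset": [0, 0, 0], "rot": [0, 0, 0]}, {"jaw": 1, "offset": [0, 0, 0], "rot": [0, 0, 0]}])

```text
time_s: 23.88
eef_pos: [0.4313, 0.1276, 0.2412]
eef_rot: [-0.0, 0.988, -0.156, 0.001]
wrist_force: [0.6, 1.0, -0.5]
opening: 1.0
grasp_force: 0.0
```

```bash
python3 - <<'E'
from h import *
o=ctrl.get_obs();print(o["time_s"],o["eef_pos"],o["wrist_force"])
im,d,p=cloud("scene"); z=p[...,2]; hsv=cv2.cvtColor(im,cv2.COLOR_RGB2HSV)
k=near(p,(.658,.053),.04)&(abs(z-.084)<.012)&(hsv[...,1]<60)&(hsv[...,2]>120); print("block",rect(k,p))
A=np.c_[p[k][:,:2]-[.658,.053],np.ones(k.sum())]; print(np.linalg.lstsq(A,p[k][:,2],rcond=None)[0].round(4))
k=near(p,(.573,.08),.05)&(z>.14)&(z<.17); print("grip",rect(k,p),np.median(z[k]))
cv2.imwrite("pics/end.png",cv2.resize(im[100:340,140:500,::-1],None,fx=2.2,fy=2.2,interpolation=2))
E
```

```text
23.875 [0.43128402 0.12755116 0.24116199] [ 0.63292289  0.98544212 -0.5441192 ]
block (((0.6584404706954956, 0.0552542507648468), (0.04344868287444115, 0.04653465375304222), 71.86953735351562), array([0.6614, 0.0529]), np.int64(179))
[-0.0065  0.0208  0.0848]
grip (((0.5737563967704773, 0.08276044577360153), (0.018449479714035988, 0.05190214514732361), 73.58586120605469), array([0.5754, 0.082 ]), np.int64(125)) 0.1520218878157693
```

View pics/end.png

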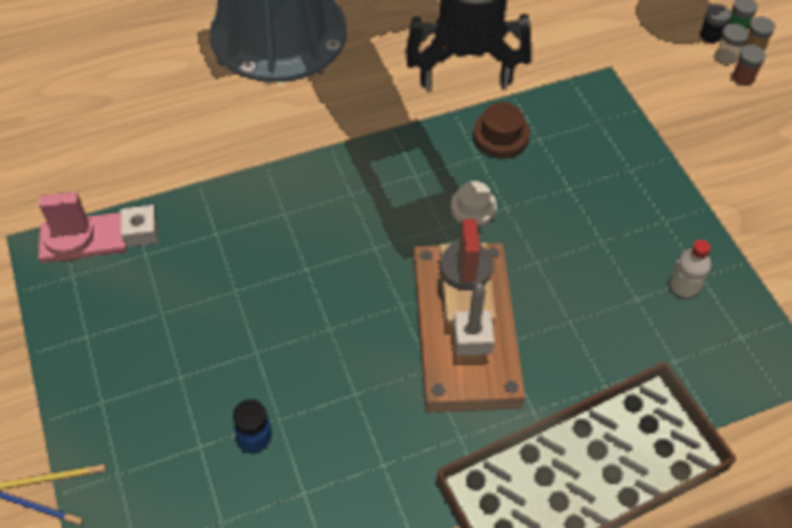

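The final view shows the bar threaded on the rod, with the block at about (473,330) and the grip at (470,250). The bar lies level on the base, with the grip top at 0.152 m where 0.152 m is expected. The jar, bottle, white base and pink bar are where they started.

```bash
python3 -c "
from bench import ctrl
print(ctrl.hand_in())"
```

```text
the job is handed in; nothing more can be done
None
```

The smaller walnut base sits rim down in the pocket, the press bar is threaded on the rod and lies flat on it with its weight above, and I handed the job in at about 24 s; the judge's verdict was not shown.

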